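# Eject a cover plate and square it onto the pile

### The arm

A 6-joint arm with a two-finger parallel gripper is mounted at the origin on the work surface. World frame = base frame: x ahead of the robot, y to its left, z up, the work surface at z = 0. Lengths are in m, angles in degrees, forces in N, time in s.
With the tool pointing down it reaches from about 0.3 to 0.75 m from the base axis. Payload 8.5 kg.
Tool frame: the origin (TCP) lies midway between the tips of the shut fingers; the grasp point (between the pads) lies 19 mm behind it; z points along the fingers, y is the line along which they close (so a half turn about z gives the same grasp; the last joint's range is limited). The gripper opens to 85 mm and grips with 20 to 120 N. Pads are 22 mm wide; open, the fingers measure 114 mm over their backs; the gripper's body (76 mm by 85 mm) begins 54 mm behind the grasp point. The pads swing forward as they close: fully open they stand 13 mm farther back than shut.
Start: joints at [-88.081, 21.807, 74.336, -0, 83.858, -12.336], TCP at [0.135, -0.533, 0.231] pointing down, gripper open.
Joint ranges: [-178.18, 178.18], [-50.72, 133.34], [12.68, 142.11], [-81.47, 261.47], [9.98, 163.14], [-165.26, 165.26]. Speed limits (degrees/s): [136.94, 136.94, 180, 180, 180, 180].

### API

Orientations are given as a 3x3 rotation matrix whose columns are the frame's x, y, z axes.
In Python, from rig import observe, optics, order, spotter gives the robot as it stands.
- The arm moves only by the tool move_arm, never from a script. Its argument "series" is text: rows parted by semicolons, each of 5 numbers parted by spaces: the shift along the tool's x, y, z in cm, then the turn about the tool's z in degrees, then the opening, from -1 (shut) to 1 (fully open). A call has 1 to 8 rows; each row is the pose to reach, as a shift and turn from the pose commanded when the call began, along the tool's axes at that moment; what a row does not reach only later rows make up. A row lasts 1/8 s, in which the tool goes at most 62.5 mm and 10.7 degrees, less where a joint would pass 70% of its speed; a pose out of reach is approached as far as the arm can. A call with a gripper value outside its range is refused whole. The fingers move at their own pace and stop on an object; "force" is the grip in N (left out, the last holds). Time passes only in rows, so rows that repeat a pose let the fingers close. It gives the time, the measured TCP pose, the force, the opening and the grip force at its end, in the units of the state.
- observe(): the state, without advancing time (a new reading comes with each control period).
- optics.get_image(name): name is "scene" or "top" or "wrist"; returns a dict with "pixels" (420x560x3 uint8, blue, green, red), "camera_matrix" (3x3 intrinsics, pixels), "dist" ([k1, k2, p1, p2, k3] as OpenCV has them; the pictures are not rectified), "rvec" (rotation vector, rad) and "tvec" (3), from world to camera coordinates, as OpenCV has them. Camera axes: x right, y down, z forward; pixel columns grow to the right and rows downward; lengths in m; the calibration is good to about 2 mm. A picture is of the moment at which its call begins. There is no depth.
- order.close_job(): hands the job in; it is judged then, once.
Trained networks look in the newest picture that a camera, given by its name, has taken for a name from the list of things; names that differ only in an ending like _2 or _b are one class to them, and where a whole thing is asked for, a point or a joint stands for the part that bears it (a point fixed in the world has none). Each returns a list of dicts, best first, with "score" (0 to 1); they miss things now and then, are a little off and sometimes report something else, mostly with a low value. They report only what shows in the picture. A call takes as long as a camera call.
- spotter.find_in(thing, camera): "point" ([x, y, z] in m, in world coordinates, good to about 4 mm: the middle of the surface that is visible of it).
- spotter.cut_out(thing, camera): "pixels" (420x560 bool, what is visible of it).
- spotter.mark_of(thing, camera): "point" ([x, y, z] in m, in world coordinates, good to about 4 mm: a listed point, or the origin of a listed thing).
The state is a dict: "time_s": time; "q": joint angles; "qvel": joint speeds; "joint_efforts": joint torques, N m; "position": TCP position; "tool_rot": TCP orientation; "ft_force": force on the tool from outside, world axes, zero at the start; "wrist_torque": the same for the moment, N m; "grip_width": finger opening in m; "gripper_force": force on a finger pad.
Only numpy, scipy, OpenCV 4.12 (cv2) and the standard library are available. Lean on these libraries where they do the work, as an engineer would, in place of code of your own. Each camera call takes 0.05 s, during which the arm holds its last target. There are 200 camera calls.

### The job

Push the spring ejector of the deburring nest all the way so that the aluminium cover plate sticks out of the nest, pull the plate out by that end and lay it flat on the bench top. Then take it again by the middle and set it gently and squarely on top of the two plates in the notched stacking tray, without shoving that pile or shifting the flanged spool or the loose flange.

Things in the scene. Friction and masses are not known exactly. Their poses are not given: they have to be found in the camera images.
- nest: Fixed deburring nest: grey base 220 x 100 x 12 mm, x = -60 (open mouth) to +160 mm; two dark steel cheeks 59 mm apart, x = -60 to +74 mm, tops 30 mm above the bench, hold the plate. Origin at bench height under the seated plate's centre. It ejects along its -x; z up. Plate rests on the base, 12 mm above the bench. A bridge 44 mm high at x = 74 to 86 mm spans the ejector rod.
- ejector (a joint): Spring ejector slide of the nest: 0 m at rest, grows as its tab is pushed along the nest's -x, end stop at 0.050 m, about 2 N at rest and 6 N at the stop; it springs back when let go, the plate stays out.
- ejector_tab (a point): Middle of the outer face (facing the nest's +x) of the ejector's upright steel tab, 46 mm above the bench; moves with the tab. The tab is 44 mm wide (nest y), 10 mm thick, 14 to 62 mm above the bench. Push this face towards the nest's -x with closed fingertips.
- cover: The aluminium cover plate in the nest, 120 (x) x 56 (y) x 15 mm (z), four bolt holes, 0.2 to 0.4 kg. Origin at the centre of its underside. At the start it lies in the nest, flush with the mouth, its sides covered by the cheeks; with the ejector fully pushed about 48 mm stick out.
- tray: Fixed open stacking tray, 150 (x) x 82 (y) mm outside, floor 6 mm thick, steel walls 5 mm thick, 48 mm high. Each long side has a notch 66 mm wide in its middle, down to the floor, for the fingers: only there can a plate be gripped by its sides. Play round a plate: 10 mm at its ends, 8 mm at its sides. Origin at bench height under its centre, x along its length.
- pile_low: Lower plate of the pile in the tray, same shape as the cover; origin at the centre of its underside, 6 mm above the bench.
- pile_top: Upper plate of the pile in the tray, same shape as the cover; origin at the centre of its underside, 21 mm above the bench (its top face at 36 mm), x along its length. The pile is not exactly centred in the tray.
- spool: Bystander: upright white meter body between two dark brown flanges of 104 mm diameter, 130 mm high; origin at the centre of its underside.
- flange: Bystander: loose dark brown flange lying flat, 104 mm diameter, 20 mm thick; origin at the centre of its underside.

How it is judged:
By the outcome, as a careful person would: the job done as asked, in the order asked, and still so for the second after the job is handed in, with the robot touching nothing.
It also fails if it takes over 64 s, if anything falls off the work surface, if the arm or the gripper's body presses on something with over 40 N, if the wrist force passes 120 N, or if a joint passes its speed limit or range.

## Working session

There is one attempt and no reset: what is moved stays moved. The work goes in short steps, Python scripts to look and compute and a tool call to move; the robot and the scene stay as the last step left them, time stands still between calls to the robot, and variables do not carry over. Pictures are saved under pics/ and viewed, at most 12 in all, crops included, and the job is handed in when it is done.

Besides the shell and the picture viewer there is one more tool, called after ">>>" as a command line: name --argument value ..., lists and objects as JSON in quotes. move_arm: Moves the arm, as the interface text tells. Its arguments: {"type":"object","properties":{"series":{"type":"string"},"force":{"type":"number"}},"required":["series"]}

```bash
mkdir -p pics; ls
cat > h.py <<'E'
import numpy as np, cv2
from rig import observe, optics, order, spotter
def shot(cam,name=None):
    im=optics.get_image(cam)
    if name: cv2.imwrite('pics/'+name,im['pixels'])
    return im
def on_plane(im,uv,z):
    K=np.array(im['camera_matrix']);R=cv2.Rodrigues(np.array(im['rvec'],float))[0];t=np.array(im['tvec'],float).ravel()
    p=cv2.undistortPoints(np.array(uv,float).reshape(-1,1,2),K,np.array(im['dist'],float)).reshape(-1,2)
    d=np.c_[p,np.ones(len(p))]@R; c=-R.T@t
    return c+d*((z-c[2])/d[:,2])[:,None]
E
python3 - <<'E'
from h import *
s=observe();print(s['time_s'],np.round(s['tool_rot'],3).tolist())
a=shot('scene','s0.png');b=shot('top','t0.png')
cv2.imwrite('pics/both.png',np.vstack([a['pixels'],b['pixels']])[:, :])
for c in('top','scene'):
  for n in('nest','ejector_tab','cover','tray','pile_top','spool','flange'):
    r=spotter.mark_of(n,c); print(c,n,[(np.round(x['point'],4).tolist(),round(x['score'],2)) for x in r[:2]])
E
```

```text
pics
0.0 [[0.969, 0.246, -0.0], [0.246, -0.969, 0.002], [0.0, -0.001, -1.0]]
top nest [([0.5664, 0.2381, -0.0], 0.61)]
top ejector_tab [([0.516, 0.3829, 0.0436], 0.54)]
top cover [([0.5603, 0.2416, 0.0153], 0.67), ([0.5182, -0.2457, 0.0219], 0.5)]
top tray [([0.5207, -0.2355, -0.0009], 0.75), ([0.6732, -0.0496, 0.004], 0.53)]
top pile_top [([0.5173, -0.2448, 0.0196], 0.57)]
top spool [([0.7636, 0.1739, -0.0029], 0.92)]
top flange [([0.6737, -0.0488, 0.0054], 0.87)]
scene nest [([0.5606, 0.2372, -0.0029], 0.89)]
scene ejector_tab [([0.5152, 0.3821, 0.0458], 0.66)]
scene cover [([0.5579, 0.2397, 0.0078], 0.72)]
scene tray [([0.5148, -0.2416, 0.0017], 0.69)]
scene pile_top [([0.5193, -0.2418, 0.0163], 0.59)]
scene spool [([0.7612, 0.1714, 0.0018], 0.59)]
scene flange [([0.67, -0.0481, 0.0007], 0.9), ([0.5148, -0.2408, 0.0008], 0.36)]
```

View pics/t0.png

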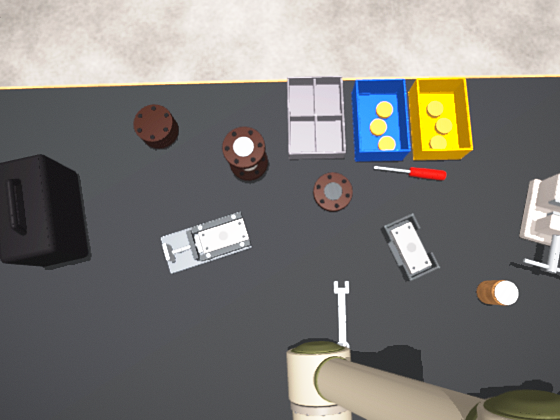

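View pics/s0.png

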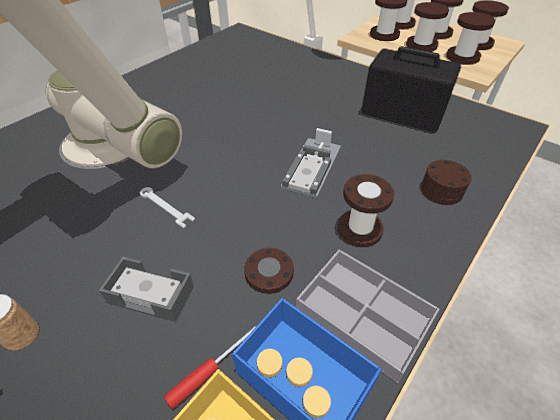

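Run:
```python
from h import *
im=shot('top')
for n,z in (('cover',.027),('pile_top',.036),('nest',.02),('tray',.048),('ejector_tab',.062)):
  for x in spotter.cut_out(n,'top')[:2]:
    m=x['pixels']; v,u=np.nonzero(m); P=on_plane(im,np.c_[u,v],z)[:,:2]
    r=cv2.minAreaRect(P.astype(np.float32)*1000); print(n,round(x['score'],2),len(u),np.round(cv2.boxPoints(r)).tolist(),np.round(r[0]),np.round(r[1]),round(r[2],1))
```

```text
cover 0.72 998 [[515.0, 285.0], [551.0, 168.0], [604.0, 185.0], [567.0, 302.0]] [559. 235.] [ 55. 123.] 17.4
cover 0.57 2272 [[460.0, 372.0], [525.0, 161.0], [623.0, 191.0], [558.0, 403.0]] [542. 282.] [103. 222.] 17.1
pile_top 0.77 1058 [[450.0, -237.0], [474.0, -292.0], [584.0, -245.0], [560.0, -189.0]] [ 517. -241.] [120.  60.] 23.5
pile_top 0.6 312 [[491.0, 382.0], [510.0, 285.0], [559.0, 295.0], [539.0, 392.0]] [525. 339.] [50. 99.] 11.3
nest 0.56 2147 [[461.0, 373.0], [528.0, 161.0], [625.0, 192.0], [558.0, 403.0]] [543. 282.] [101. 222.] 17.6
tray 0.69 6 [[522.0, -200.0], [522.0, -201.0], [535.0, -196.0], [534.0, -195.0]] [ 528. -198.] [13.  1.] 23.4
tray 0.55 981 [[427.0, -220.0], [464.0, -308.0], [605.0, -249.0], [568.0, -161.0]] [ 516. -234.] [153.  96.] 22.7
ejector_tab 0.57 346 [[488.0, 373.0], [513.0, 279.0], [560.0, 292.0], [536.0, 386.0]] [524. 332.] [49. 97.] 14.7
```

The top view shows the nest around pixel (207,243), its ejector tab at about (178,250), and the tray and pile at (410,247). The flange is at (333,191) and the spool at (244,150). The scene view agrees with this. The nest's +x axis points along about 107° and the tray's x axis along about 23°.

```bash
cat >> h.py <<'E'
E0=np.radians(107.4); EX=np.array([np.cos(E0),np.sin(E0)]); EY=np.array([-EX[1],EX[0]]); N0=np.array([.559,.236])
def nest(x,y=0): return N0+x*EX+y*EY
def yaw(R): return np.degrees(np.arctan2(R[1,0],R[0,0]))
def to(*tg):
    """world targets (x,y,z,yaw) -> rows in the tool's axes"""
    s=observe();R=np.array(s['tool_rot']);p=np.array(s['position']);y0=yaw(R)
    print('t',s['time_s'],'p',np.round(p,4),'yaw',round(y0,1),'F',np.round(s['ft_force'],1),'w',round(s['grip_width'],4))
    for x,y,z,a in tg:
        d=R.T@(np.array([x,y,z])-p)*100; n=max(np.linalg.norm(d)/6.25,0)
        print(np.round(d,2),'turn',round(-((a-y0+180)%360-180),1))
E
python3 - <<'E'
from h import *
to((.45,0,.23,107.4),(*nest(.195),.23,107.4)); print(nest(.195))
E
```

```text
t 1.1 p [ 0.1354 -0.533   0.2313] yaw 14.3 F [ 0.3 -0.7  0.4] w 0.0858
[ 43.62 -43.91   0.13] turn -93.1
[ 58.93 -83.57   0.13] turn -93.1
[0.50068705 0.42207686]
```

>>> move_arm --series "43.6 -43.9 0 -93.1 -1;43.6 -43.9 0 -93.1 -1;43.6 -43.9 0 -93.1 -1;43.6 -43.9 0 -93.1 -1;43.6 -43.9 0 -93.1 -1;43.6 -43.9 0 -93.1 -1;43.6 -43.9 0 -93.1 -1;43.6 -43.9 0 -93.1 -1"

```text
time_s: 2.1
position: [0.3903, -0.1006, 0.2317]
tool_rot: [[-0.183, 0.983, 0.001], [0.983, 0.183, -0.001], [-0.001, 0.001, -1.0]]
ft_force: [-0.1, -0.4, -0.3]
grip_width: 0.0002
gripper_force: 0.0
```

Run:
```python
from h import *
to((*nest(.195),.2,107.4))
```

```text
t 2.1 p [ 0.3903 -0.1006  0.2317] yaw 100.5 F [-0.1 -0.4 -0.3] w 0.0002
[49.37 20.41  3.14] turn -6.9
```

>>> move_arm --series "49.4 20.4 3.1 -6.9 -1;49.4 20.4 3.1 -6.9 -1;49.4 20.4 3.1 -6.9 -1;49.4 20.4 3.1 -6.9 -1;49.4 20.4 3.1 -6.9 -1;49.4 20.4 3.1 -6.9 -1;49.4 20.4 3.1 -6.9 -1;49.4 20.4 3.1 -6.9 -1"

```text
time_s: 3.1
position: [0.4955, 0.3875, 0.2023]
tool_rot: [[-0.294, 0.956, 0.0], [0.956, 0.294, 0.0], [-0.0, 0.0, -1.0]]
ft_force: [0.4, -0.7, 0.3]
grip_width: 0.0002
gripper_force: 0.0
```

Run:
```python
from h import *
im=shot('wrist','w1.png')
for n in('ejector_tab','nest','cover'):
    r=spotter.mark_of(n,'wrist'); print(n,[(np.round(x['point'],4).tolist(),round(x['score'],2)) for x in r[:2]])
to((*nest(.195),.04,107.4))
```

```text
ejector_tab [([0.5166, 0.3814, 0.0478], 0.8)]
nest []
cover []
t 3.3 p [0.4951 0.3859 0.2016] yaw 107.2 F [-0.7 -0.4  1. ] w -0.0001
[ 3.3   1.62 16.16] turn -0.2
```

View pics/w1.png

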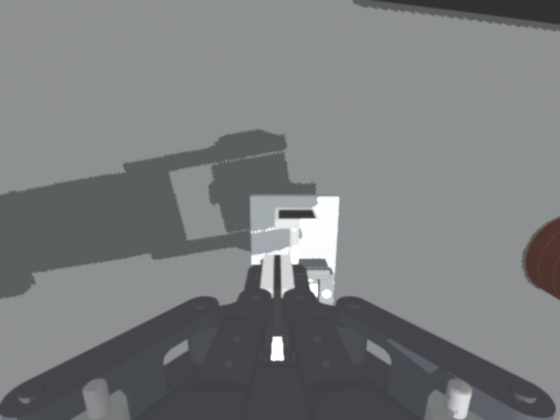

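The wrist picture shows the tab at (297,215) and the nest's rear edge at row 196, columns 250–338. Both are square to the tool.

Run:
```python
from h import *
im=shot('wrist')
P=on_plane(im,[(250,196),(338,196)],.012)[:,:2]; print(P, (P.mean(0)-N0)@EX,(P.mean(0)-N0)@EY, np.linalg.norm(P[0]-P[1]))
P=on_plane(im,[(276,209),(318,209),(276,219),(318,219)],.062)[:,:2]; print(np.round([((p-N0)@EX,(p-N0)@EY) for p in P],4))
to((*nest(.19),.04,107.4))
```

```text
[[0.46738153 0.37567576]
 [0.56057206 0.40465741]] 0.16057574826274584 -0.0031391375533023763 0.09759308623397128
[[ 0.1587  0.0166]
 [ 0.1586 -0.0234]
 [ 0.1487  0.0166]
 [ 0.1487 -0.0237]]
t 3.35 p [0.4952 0.385  0.2022] yaw 107.1 F [ 0.8  0.3 -0.1] w 0.0
[ 2.89  1.62 16.21] turn -0.3
```

```bash
sed -i 's/\[.559,.236\]/[.562,.237]/' h.py
python3 - <<'E'
from h import *
to((*nest(.19),.06,107.4),(*nest(.19),.04,107.4))
E
```

```text
t 3.35 p [0.4952 0.385  0.2022] yaw 107.1 F [ 0.8  0.3 -0.1] w 0.0
[ 2.9   1.94 14.21] turn -0.3
[ 2.9   1.94 16.21] turn -0.3
```

>>> move_arm --series "2.9 1.9 4 0 -1;2.9 1.9 10 0 -1;2.9 1.9 15 0 -1;2.9 1.9 16.2 0 -1;2.9 1.9 16.2 0 -1"

```text
time_s: 3.98
position: [0.5058, 0.4182, 0.0417]
tool_rot: [[-0.293, 0.956, 0.001], [0.956, 0.293, 0.001], [0.0, 0.001, -1.0]]
ft_force: [0.1, 0.1, 0.3]
grip_width: 0.0001
gripper_force: 0.0
```

>>> move_arm --series "-2 0 0 0 -1;-4 0 0 0 -1;-6 0 0 0 -1;-6.5 0 0 0 -1;-6.5 0 0 0 -1"

```text
time_s: 4.6
position: [0.5253, 0.3561, 0.0423]
tool_rot: [[-0.293, 0.956, 0.003], [0.956, 0.293, 0.002], [0.001, 0.004, -1.0]]
ft_force: [-0.7, 4.2, 3.3]
grip_width: -0.0001
gripper_force: 2.3
```

Run:
```python
from h import *
im=shot('wrist')
r=spotter.mark_of('ejector_tab','wrist'); print([(np.round(x['point'],4).tolist(),(np.array(x['point'])[:2]-N0)@EX) for x in r[:2]])
s=observe();d=np.array(s['position'])[:2]-N0;print(s['time_s'],s['position'],d@EX,d@EY,s['ft_force'],s['ft_force'][:2]@EX if 0 else np.dot(s['ft_force'][:2],EX))
```

```text
[]
4.7 [0.52498118 0.35638213 0.04180757] 0.12498938025796144 -0.00037527126088331836 [-0.36804823  4.53024304  3.45515009] 4.433002044109809
```

>>> move_arm --series "-0.6 0 0 0 -1;-1.2 0 0 0 -1;-1.6 0 0 0 -1;-1.6 0 0 0 -1"

```text
time_s: 5.2
position: [0.529, 0.3428, 0.0416]
tool_rot: [[-0.294, 0.956, 0.002], [0.956, 0.294, 0.004], [0.003, 0.003, -1.0]]
ft_force: [-1.8, 11.4, 5.6]
grip_width: -0.0001
gripper_force: 6.0
```

>>> move_arm --series "-0.3 0 0 0 -1;-0.5 0 0 0 -1;-0.5 0 0 0 -1"

```text
time_s: 5.58
position: [0.5291, 0.3424, 0.0418]
tool_rot: [[-0.295, 0.956, 0.001], [0.955, 0.295, 0.012], [0.011, 0.005, -1.0]]
ft_force: [-7.4, 34.6, 4.2]
grip_width: 0.0004
gripper_force: 17.4
```

The slide is at its stop: the force is 35 N with no further movement. I'll back off, rise and look.

>>> move_arm --series "2 0 0 0 -1;5 0 -0.5 0 -1;6 0 -5 0 -1;6 0 -10 0 0;0 0 -11 0 1;-5 0 -11 0 1;-11 0 -11 0 1;-17 0 -11 0 1"

```text
time_s: 6.58
position: [0.5804, 0.1713, 0.1504]
tool_rot: [[-0.294, 0.956, -0.0], [0.956, 0.294, -0.001], [-0.001, -0.001, -1.0]]
ft_force: [0.2, 0.2, 0.0]
grip_width: 0.0856
gripper_force: 0.0
```

Run:
```python
from h import *
for c in('top','scene','wrist'):
  im=shot(c,c+'2.png')
  for n in('cover',):
    for x in spotter.mark_of(n,c)[:2]: d=np.array(x['point'])[:2]-N0; print(c,n,np.round(x['point'],4),round(x['score'],2),np.round([d@EX,d@EY],4))
    for x in spotter.cut_out(n,c)[:2]:
      v,u=np.nonzero(x['pixels']); P=on_plane(im,np.c_[u,v],.027)[:,:2]-N0
      print(len(u),round(x['score'],2),'ex',np.percentile(P@EX,[1,99]).round(4),'ey',np.percentile(P@EY,[1,99]).round(4), cv2.minAreaRect((P*1000).astype(np.float32)))
to((*nest(-.086),.1,107.4),(*nest(-.086),.011,107.4))
```

```text
top cover [0.5763 0.1928 0.0129] 0.57 [-0.0465 -0.0004]
188 0.47 ex [-0.0326  0.0109] ey [-0.0222  0.012 ] ((8.440410614013672, -9.159080505371094), (31.753538131713867, 48.00080871582031), 5.983833312988281)
scene cover [0.5727 0.1936 0.0083] 0.98 [-0.0446  0.0028]
775 0.95 ex [-0.1174  0.0094] ey [-0.0278  0.0267] ((15.33709716796875, -51.56475067138672), (58.209503173828125, 129.58544921875), 18.789485931396484)
wrist cover [0.5765 0.194  0.0147] 0.94 [-0.0454 -0.001 ]
8511 0.9 ex [-0.104   0.0127] ey [-0.0269  0.0276] ((13.755041122436523, -43.84259033203125), (56.81477737426758, 120.07125854492188), 16.72189712524414)
t 7.025 p [0.5799 0.175  0.1503] yaw 107.2 F [-0.2  0.4 -0.5] w 0.0857
[-2.15  0.16  5.03] turn -0.2
[-2.15  0.16 13.93] turn -0.2
```

View pics/wrist2.png

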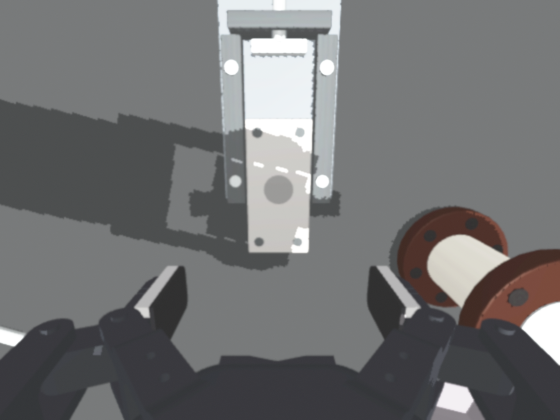

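The ejected plate sticks out about 48 mm, with its end at row 252 and the cheeks ending at row 203. The next move is to grip it there.

>>> move_arm --series "-2.1 0.1 4 0 1;-2.1 0.1 9 0 1;-2.1 0.1 12.5 0 1;-2.1 0.1 13.9 0 1;-2.1 0.1 13.9 0 1;-2.1 0.1 13.9 0 1" --force 90

```text
time_s: 7.78
position: [0.5882, 0.1545, 0.0129]
tool_rot: [[-0.294, 0.956, 0.003], [0.956, 0.294, 0.0], [-0.001, 0.003, -1.0]]
ft_force: [0.1, -0.3, 0.2]
grip_width: 0.0851
gripper_force: 0.0
```

>>> move_arm --series "0 0 0 0 -0.2;0 0 0 0 -0.2;0 0 0 0 -0.2;0 0 0 0 -0.2;0 0 0 0 -0.2" --force 90

```text
time_s: 8.4
position: [0.5878, 0.1542, 0.0127]
tool_rot: [[-0.294, 0.956, 0.002], [0.956, 0.294, 0.0], [-0.0, 0.001, -1.0]]
ft_force: [-2.7, -1.2, 7.4]
grip_width: 0.0536
gripper_force: 93.7
```

>>> move_arm --series "-0.5 0 -0.1 0 -0.2;-2 0 -0.1 0 -0.2;-4 0 -0.1 0 -0.2;-4 0 -0.1 0 -0.2"

```text
time_s: 8.9
position: [0.6001, 0.1135, 0.0123]
tool_rot: [[-0.292, 0.957, 0.001], [0.957, 0.292, -0.001], [-0.001, 0.0, -1.0]]
ft_force: [0.9, -2.4, 0.8]
grip_width: 0.0534
gripper_force: 94.2
```

Run:
```python
from h import *
im=shot('wrist','w3.png');cv2.imwrite('pics/w3s.png',np.hstack([cv2.resize(im['pixels'],(400,300)),cv2.resize(shot('scene')['pixels'][80:260,220:460],(400,300))]))
for x in spotter.mark_of('cover','wrist')[:2]: d=np.array(x['point'])[:2]-N0; print(np.round(x['point'],4),round(x['score'],2),np.round([d@EX,d@EY],4))
to((*nest(-.185),.025,107.4))
```

```text
[0.5876 0.1505 0.0144] 0.8 [-0.0902  0.0014]
t 9.05 p [0.5995 0.1154 0.0124] yaw 107.1 F [ 1.1 -1.9  0.6] w 0.0536
[-5.77  0.1  -1.26] turn -0.3
```

View pics/w3s.png

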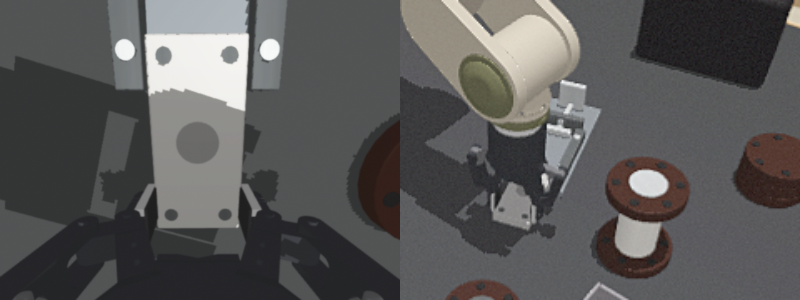

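The left half shows the plate following the gripper out of the nest. The right half shows it held with nothing else touched.

>>> move_arm --series "-2.5 0 -0.1 0 -0.2;-5 0 -0.2 0 -0.2;-7 0 -0.4 0 -0.2;-7.5 0 -1.5 0 -0.2;-7.5 -2 -2 0 -0.2;-7.5 -6 -2 0 -0.2;-7.5 -10 -2 0 -0.2;-7.5 -10 -2 0 -0.2"

```text
time_s: 10.05
position: [0.5233, 0.0153, 0.033]
tool_rot: [[-0.294, 0.956, -0.002], [0.956, 0.294, 0.001], [0.001, -0.002, -1.0]]
ft_force: [1.0, 0.8, -2.1]
grip_width: 0.0535
gripper_force: 95.4
```

Run:
```python
from h import *
im=shot('wrist','w4.png');b=shot('scene','s4.png');cv2.imwrite('pics/w4s.png',np.hstack([cv2.resize(im['pixels'],(400,300)),cv2.resize(b['pixels'][80:260,160:400],(400,300))]))
for c in('wrist','scene'):
  for x in spotter.mark_of('cover',c)[:2]: print(c,np.round(x['point'],4),round(x['score'],2))
to()
```

```text
wrist [0.5112 0.0547 0.0359] 0.64
scene [0.5092 0.053  0.0283] 0.56
scene [ 0.6711 -0.0496  0.0008] 0.32
t 10.25 p [0.5267 0.0152 0.0328] yaw 107.1 F [ 0.9 -0.5 -3.5] w 0.0532
```

View pics/w4s.png

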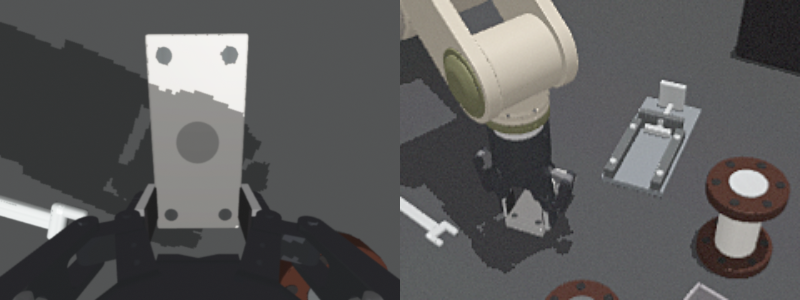

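Plate held level, nest empty. Now to lay it down.

>>> move_arm --series "0 0 1 0 -0.2;0 0 2 0 -0.2;0 0 2.7 0 -0.2;0 0 3 0 -0.2;0 0 3.1 0 -0.2;0 0 3.1 0 -0.2"

```text
time_s: 11.0
position: [0.5258, 0.0149, 0.0015]
tool_rot: [[-0.294, 0.956, 0.001], [0.956, 0.294, -0.0], [-0.0, 0.0, -1.0]]
ft_force: [0.1, 0.2, -2.5]
grip_width: 0.0533
gripper_force: 95.4
```

>>> move_arm --series "0 0 0.1 0 -0.2;0 0 0.1 0 -0.2;0 0 0.1 0 1;0 0 0.1 0 1;0 0 0.1 0 1;0 0 -1 0 1;0 0 -4 0 1;0 0 -8 0 1"

```text
time_s: 12.0
position: [0.5253, 0.0149, 0.0825]
tool_rot: [[-0.294, 0.956, -0.001], [0.956, 0.294, 0.0], [0.001, -0.001, -1.0]]
ft_force: [0.3, -0.1, -0.0]
grip_width: 0.0855
gripper_force: 0.0
```

Run:
```python
from h import *
im=shot('wrist','w5.png');b=shot('top','t5.png')
for c,i in(('wrist',im),('top',b)):
  for n,z in(('cover',.015),('pile_top',.036)):
    for x in spotter.mark_of(n,c)[:2]: print(c,n,np.round(x['point'],4),round(x['score'],2))
    for x in spotter.cut_out(n,c)[:2]:
      v,u=np.nonzero(x['pixels']); P=on_plane(i,np.c_[u,v],z)[:,:2]; print(round(x['score'],2),cv2.minAreaRect((P*1000).astype(np.float32)))
to()
```

```text
wrist cover [0.5152 0.0515 0.0049] 0.9
0.94 ((513.9550170898438, 52.993690490722656), (56.91899108886719, 119.81511688232422), 17.803470611572266)
top cover [0.5142 0.0526 0.0058] 0.61
0.67 ((510.4982604980469, 63.96536636352539), (38.18354797363281, 98.64451599121094), 5.677384376525879)
top pile_top [ 0.5179 -0.2452  0.0216] 0.81
top pile_top [0.5618 0.2403 0.0008] 0.7
0.83 ((516.5780029296875, -240.41146850585938), (117.15530395507812, 57.27594757080078), 22.984832763671875)
t 12.5 p [0.5253 0.0149 0.0807] yaw 107.1 F [ 1.   0.3 -0.2] w 0.0853
```

Run:
```python
from h import *
to((.514,.053,.002,107.6))
```

```text
t 12.5 p [0.5253 0.0149 0.0807] yaw 107.1 F [ 1.   0.3 -0.2] w 0.0853
[3.97 0.05 7.87] turn -0.5
```

>>> move_arm --series "4 0 2 -0.5 1;4 0 5 -0.5 1;4 0 7.5 -0.5 1;4 0 7.9 -0.5 1;4 0 7.9 -0.5 1;4 0 7.9 -0.5 1"

```text
time_s: 13.25
position: [0.5144, 0.053, 0.0032]
tool_rot: [[-0.302, 0.953, 0.002], [0.953, 0.302, -0.0], [-0.001, 0.001, -1.0]]
ft_force: [0.3, 0.4, 0.2]
grip_width: 0.0854
gripper_force: 0.0
```

>>> move_arm --series "0 0 0 0 -0.2;0 0 0 0 -0.2;0 0 0 0 -0.2;0 0 0 0 -0.2;0 0 0 0 -0.2" --force 70

```text
time_s: 13.88
position: [0.514, 0.053, 0.0034]
tool_rot: [[-0.302, 0.953, 0.001], [0.953, 0.302, -0.0], [-0.001, 0.001, -1.0]]
ft_force: [-2.7, -0.4, 10.5]
grip_width: 0.0539
gripper_force: 73.7
```

>>> move_arm --series "0 0 -1 0 -0.2;0 0 -4 0 -0.2;0 0 -9 0 -0.2;0 0 -12 0 -0.2;0 0 -12 0 -0.2;0 0 -12 0 -0.2"

```text
time_s: 14.62
position: [0.5131, 0.0532, 0.1212]
tool_rot: [[-0.302, 0.953, -0.002], [0.953, 0.302, 0.0], [0.001, -0.002, -1.0]]
ft_force: [0.1, 0.6, -3.9]
grip_width: 0.0534
gripper_force: 75.2
```

Run:
```python
from h import *
im=shot('wrist','w6.png')
s=observe();R=np.array(s['tool_rot']);p=np.array(s['position'])
for x in spotter.cut_out('cover','wrist')[:2]:
  v,u=np.nonzero(x['pixels']); P=on_plane(im,np.c_[u,v],p[2]-.001+.015)[:,:2]; print(round(x['score'],2),cv2.minAreaRect((P*1000).astype(np.float32)))
to((.54,-.22,.122,23.2))
```

```text
0.78 ((510.8142395019531, 62.19341278076172), (54.64846420288086, 104.06098175048828), 17.7954044342041)
t 14.725 p [0.5131 0.0532 0.1209] yaw 107.6 F [-0.  -0.3 -2.5] w 0.0537
[-26.86  -5.7   -0.13] turn 84.4
```

View pics/w6.png

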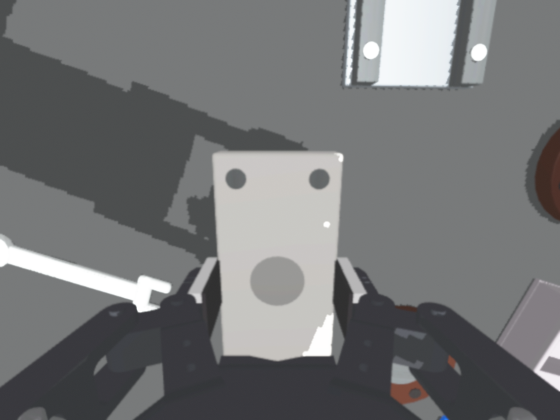

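The plate is gripped at its middle, with the end edge at row 152 square to the tool. Next I go beside the tray and look at the pile from close by.

Run:
```python
from h import *
to((.37,-.305,.18,23.2))
```

```text
t 14.725 p [0.5131 0.0532 0.1209] yaw 107.6 F [-0.  -0.3 -2.5] w 0.0537
[-29.81 -24.49  -5.88] turn 84.4
```

>>> move_arm --series "-3 -2.4 -5.9 10 -0.2;-7 -5.8 -5.9 20 -0.2;-11 -9 -5.9 30 -0.2;-15 -12 -5.9 40 -0.2;-19 -15.5 -5.9 50 -0.2;-23 -19 -5.9 60 -0.2;-26.5 -22 -5.9 70 -0.2;-29.8 -24.5 -5.9 80 -0.2"

```text
time_s: 15.72
position: [0.3693, -0.3062, 0.1802]
tool_rot: [[0.889, 0.457, -0.001], [0.457, -0.889, 0.002], [-0.0, -0.002, -1.0]]
ft_force: [0.4, -0.5, -3.6]
grip_width: 0.0534
gripper_force: 76.7
```

>>> move_arm --series "0 0 0 4.4 -0.2;0 0 0 4.4 -0.2;0 0 0 4.4 -0.2"

```text
time_s: 16.1
position: [0.3705, -0.3045, 0.1809]
tool_rot: [[0.918, 0.396, -0.001], [0.396, -0.918, 0.001], [-0.0, -0.001, -1.0]]
ft_force: [-0.5, -0.2, -3.4]
grip_width: 0.0539
gripper_force: 76.7
```

```bash
cat > m.py <<'E'
from h import *
import sys
im=shot('wrist',sys.argv[1]); t=shot('top')
for c,i in(('wrist',im),('top',t)):
  for n,z in(('pile_top',.036),('tray',.048)):
    for x in spotter.mark_of(n,c)[:2]: print(c,n,np.round(x['point'],4),round(x['score'],2))
    for x in spotter.cut_out(n,c)[:2]:
      v,u=np.nonzero(x['pixels']); P=on_plane(i,np.c_[u,v],z)[:,:2]; print(round(x['score'],2),len(u),cv2.minAreaRect((P*1000).astype(np.float32)))
to((.517,-.242,.1,23.2))
E
python3 m.py w7.png
```

```text
wrist pile_top [ 0.5187 -0.2443  0.0243] 0.73
0.94 6207 ((495.9764709472656, -251.42807006835938), (73.57050323486328, 55.97666549682617), 22.39567756652832)
0.79 4039 ((486.7470397949219, -253.55230712890625), (82.83309936523438, 82.7579574584961), 23.280487060546875)
0.66 1101 ((517.3862915039062, -240.88992309570312), (120.50392150878906, 62.83755874633789), 23.440210342407227)
top tray [ 5.198e-01 -2.371e-01 -4.000e-04] 0.89
top tray [0.5136 0.3824 0.0461] 0.41
0.82 801 ((516.706298828125, -233.5623779296875), (150.07066345214844, 92.1273422241211), 22.8692626953125)
t 16.6 p [ 0.3705 -0.3049  0.1814] yaw 23.2 F [-0.5 -0.4 -2.8] w 0.0536
[ 1.595e+01 -1.000e-02  8.140e+00] turn 0.0
```

View pics/w7.png

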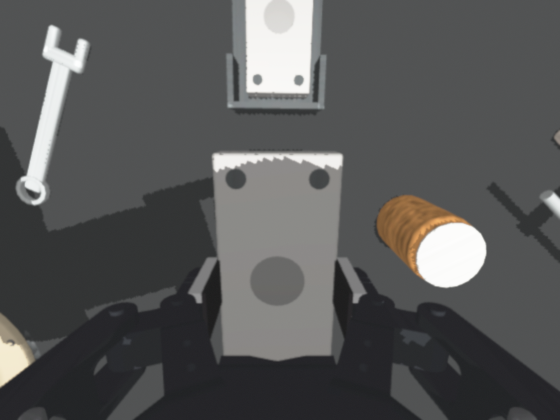

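The picture shows the pile's top plate ahead: its centre mark at (279,15), near bolt holes at (257,79) and (298,80), near edge at row 93. The tray's near wall is at row 105. The held plate is at column 277. I'll back up 5 cm so that the whole pile shows.

>>> move_arm --series "-3 0 -4 0 -0.2;-4 0 -8 0 -0.2;-4 0 -8 0 -0.2;-4 0 -8 0 -0.2"

```text
time_s: 17.1
position: [0.3336, -0.3203, 0.2604]
tool_rot: [[0.919, 0.394, -0.001], [0.394, -0.919, 0.001], [-0.0, -0.002, -1.0]]
ft_force: [0.4, 0.2, -3.4]
grip_width: 0.0537
gripper_force: 76.8
```

```bash
python3 m.py w8.png
python3 - <<'E'
from h import *
im=cv2.imread('pics/w8.png');cv2.imwrite('pics/w8c.png',cv2.resize(im[0:260,180:380],(600,780))[:600])
i=shot('wrist');s=observe();R=np.array(s['tool_rot']);p=np.array(s['position'])
# held plate centre mark in tool axes (old picture pixel same in tool frame)
print(((on_plane(i,[(277,281),(236,179),(319,179)],p[2]-.0034+.015)-p)@R).round(4))
E
```

```text
wrist pile_top [ 0.5218 -0.2432  0.0219] 0.63
0.61 3374 ((490.7284240722656, -254.2858123779297), (63.935245513916016, 56.72283935546875), 20.354278564453125)
0.87 2523 ((478.92706298828125, -256.62689208984375), (76.14984893798828, 82.10391998291016), 23.2424373626709)
top pile_top [ 0.5179 -0.2487  0.0233] 0.89
0.66 1117 ((516.3147583007812, -240.6187744140625), (123.325439453125, 62.33469009399414), 24.103588104248047)
top tray [ 0.5216 -0.2353  0.0006] 0.61
0.94 772 ((515.8543701171875, -234.42367553710938), (149.7264862060547, 92.49539947509766), 22.313865661621094)
t 17.6 p [ 0.3337 -0.3207  0.2612] yaw 23.2 F [-0.2  0.6 -3.3] w 0.0534
[ 1.995e+01 -1.000e-02  1.612e+01] turn 0.0
[[ 0.0013  0.0004 -0.0116]
 [ 0.0497 -0.0172 -0.0116]
 [ 0.0497  0.0184 -0.0116]]
```

View pics/w8c.png

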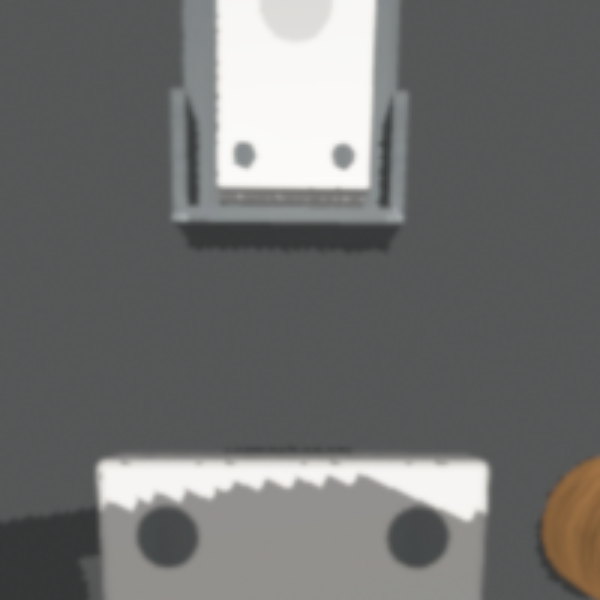

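The near part of the pile's top plate is clear, with holes at about (261,52) and (294,52) and near-edge row 63 over columns 252–303. The tray's near wall runs over columns 237–315 at row 74.

Run:
```python
from h import *
i=shot('wrist')
P=on_plane(i,[(261.3,51.7),(294.3,52),(251.7,62.7),(303.3,62.7),(278.7,1.7)],.036)[:,:2]
a=np.radians(23.2);ax=np.array([np.cos(a),np.sin(a)]);ay=np.array([-ax[1],ax[0]])
for p in P: print(p.round(4),np.round([p@ax,p@ay],4))
h=P[:2].mean(0);e=P[2:4].mean(0)
print('holes->',h+.0484*ax,'edge->',e+.06*ax,'mark',P[4])
d=P[0]-P[1];print('yaw holes',np.degrees(np.arctan2(-d[0],d[1])), np.linalg.norm(d)); d=P[2]-P[3];print('edge',np.degrees(np.arctan2(-d[0],d[1])),np.linalg.norm(d))
T=on_plane(i,[(237.3,73.7),(315,73.7),(237.3,30),(315.7,30)],.048)[:,:2]
print('tray',T[:2].mean(0)+.075*ax,np.linalg.norm(T[0]-T[1]))
R=np.array(observe()['tool_rot']);print(observe()['position'])
```

```text
[ 0.467  -0.2456] [ 0.3324 -0.4097]
[ 0.4809 -0.2787] [ 0.3322 -0.4456]
[ 0.4527 -0.2401] [ 0.3215 -0.399 ]
[ 0.475  -0.2922] [ 0.3215 -0.4557]
[ 0.5182 -0.2441] [ 0.3802 -0.4285]
holes-> [ 0.51840196 -0.24311295] edge-> [ 0.51900669 -0.24251625] mark [ 0.51822965 -0.2441139 ]
yaw holes 22.799548116357922 0.03592740133391954
edge 23.270709504158756 0.056650150598112306
tray [ 0.52018732 -0.24042644] 0.0832380668467159
[ 0.33369209 -0.32076181  0.26132399]
```

Run:
```python
from h import *
to((.5166,-.2431,.11,23.1),(.5166,-.2431,.06,23.1))
```

```text
t 17.7 p [ 0.3337 -0.3208  0.2613] yaw 23.2 F [ 0.1 -0.4 -3.7] w 0.0536
[19.87  0.07 15.13] turn 0.1
[19.87  0.07 20.13] turn 0.1
```

>>> move_arm --series "5 0 2 0 -0.2;10 0 5 0 -0.2;14 0 8 0 -0.2;17.5 0 11 0 -0.2;19.5 0.1 14 0 -0.2;19.9 0.1 15.1 0 -0.2;19.9 0.1 15.1 0 -0.2;19.9 0.1 15.1 0 -0.2"

```text
time_s: 18.7
position: [0.5169, -0.2441, 0.1117]
tool_rot: [[0.919, 0.393, 0.002], [0.393, -0.919, -0.001], [0.001, 0.002, -1.0]]
ft_force: [-0.1, -0.2, -3.4]
grip_width: 0.0538
gripper_force: 76.7
```

Run:
```python
from h import *
i=shot('wrist','w9.png');t=shot('scene','s9.png')
cv2.imwrite('pics/w9s.png',np.hstack([cv2.resize(i['pixels'],(400,300)),cv2.resize(t['pixels'][190:370,30:270],(400,300))]))
to((.5166,-.2431,.0425,23.1))
```

```text
t 18.8 p [ 0.5169 -0.244   0.1116] yaw 23.2 F [-0.2 -0.7 -3.5] w 0.0537
[ 0.   -0.1   6.91] turn 0.1
```

View pics/w9s.png

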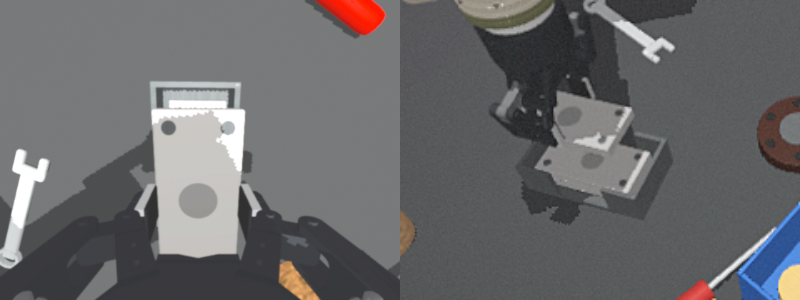

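The plate hangs squarely over the tray: pile and tray ends are centred ahead of it in the left half, at columns 150–240. Now to lower it.

>>> move_arm --series "0 -0.1 2 0 -0.2;0 -0.1 4 0 -0.2;0 -0.1 5.5 0 -0.2;0 -0.1 6.4 0 -0.2;0 -0.1 6.8 0 -0.2;0 -0.1 6.8 0 -0.2;0 -0.1 6.8 0 -0.2"

```text
time_s: 19.68
position: [0.5168, -0.2425, 0.0429]
tool_rot: [[0.919, 0.394, 0.001], [0.394, -0.919, -0.001], [0.0, 0.001, -1.0]]
ft_force: [0.4, 0.2, -2.5]
grip_width: 0.0537
gripper_force: 76.7
```

>>> move_arm --series "0 0 0.1 0 -0.2;0 0 0.2 0 -0.2;0 0 0.2 0 -0.2;0 0 0.2 0 -0.2"

```text
time_s: 20.18
position: [0.5166, -0.2424, 0.0404]
tool_rot: [[0.919, 0.394, 0.0], [0.394, -0.919, -0.0], [0.0, 0.0, -1.0]]
ft_force: [0.4, -0.4, -3.0]
grip_width: 0.0535
gripper_force: 76.7
```

Not yet touching (−3 N is still the plate's weight).

>>> move_arm --series "0 0 0.05 0 -0.2;0 0 0.1 0 -0.2;0 0 0.1 0 -0.2"

```text
time_s: 20.55
position: [0.5166, -0.2424, 0.0395]
tool_rot: [[0.919, 0.394, 0.0], [0.394, -0.919, -0.0], [0.0, 0.0, -1.0]]
ft_force: [-0.3, 1.2, -0.9]
grip_width: 0.054
gripper_force: 76.9
```

>>> move_arm --series "0 0 0.04 0 -0.2;0 0 0.07 0 -0.2;0 0 0.07 0 -0.2"

```text
time_s: 20.92
position: [0.5166, -0.2424, 0.0395]
tool_rot: [[0.919, 0.394, 0.0], [0.394, -0.919, -0.0], [0.0, 0.001, -1.0]]
ft_force: [-2.2, 1.9, 6.6]
grip_width: 0.0535
gripper_force: 77.8
```

>>> move_arm --series "0 0 -0.05 0 -0.2;0 0 -0.05 0 1;0 0 -0.05 0 1;0 0 -0.05 0 1;0 0 -0.05 0 1;0 0 -2 0 1;0 0 -6 0 1;0 0 -12 0 1"

```text
time_s: 21.92
position: [0.516, -0.2419, 0.1587]
tool_rot: [[0.919, 0.394, -0.003], [0.394, -0.919, 0.002], [-0.002, -0.003, -1.0]]
ft_force: [1.6, -0.0, 0.5]
grip_width: 0.0856
gripper_force: 0.0
```

>>> move_arm --series "-5 0 -3 0 1;-11 0 -6 0 1;-15 0 -8 0 1;-15 0 -8 0 1"

```text
time_s: 22.42
position: [0.3773, -0.3028, 0.2404]
tool_rot: [[0.92, 0.391, 0.002], [0.391, -0.92, -0.003], [0.001, 0.004, -1.0]]
ft_force: [-0.1, -0.4, 0.3]
grip_width: 0.0853
gripper_force: 0.0
```

Run:
```python
from h import *
t=shot('top');s=shot('scene')
cv2.imwrite('pics/f.png',np.hstack([cv2.resize(t['pixels'][200:290,370:490],(400,300)),cv2.resize(s['pixels'][220:355,70:250],(400,300))]))
for c,i in(('top',t),('scene',s)):
  for n in('cover','pile_top','spool','flange'):
    for x in spotter.mark_of(n,c)[:2]: print(c,n,np.round(x['point'],4),round(x['score'],2))
  for n in('cover','pile_top'):
    for x in spotter.cut_out(n,c)[:2]:
      v,u=np.nonzero(x['pixels']); P=on_plane(i,np.c_[u,v],.051)[:,:2]; print(n,round(x['score'],2),cv2.minAreaRect((P*1000).astype(np.float32)))
to()
```

```text
top cover [ 0.5181 -0.2439  0.037 ] 0.65
top pile_top [ 0.5169 -0.2442  0.0202] 0.55
top spool [ 0.7631  0.1725 -0.0019] 0.93
top flange [ 6.725e-01 -5.210e-02  1.000e-04] 0.56
cover 0.79 ((515.1602783203125, -241.4095001220703), (120.75587463378906, 60.88571548461914), 23.414731979370117)
pile_top 0.63 ((524.1466064453125, 336.2855224609375), (49.74431610107422, 100.53856658935547), 12.60657787322998)
scene cover [ 0.5151 -0.2403  0.0312] 0.56
scene pile_top [ 0.5169 -0.2407  0.0231] 0.46
scene spool [0.7602 0.1742 0.0026] 0.72
scene spool [ 0.5155 -0.2411  0.0311] 0.48
cover 0.58 ((521.8509521484375, -244.16006469726562), (128.02850341796875, 61.49543380737305), 22.913888931274414)
pile_top 0.76 ((560.4990234375, -258.65594482421875), (106.5843734741211, 42.12757110595703), 49.22227096557617)
t 23.125 p [ 0.3788 -0.3014  0.2386] yaw 23.2 F [-0.2  0.1  0.3] w 0.0853
```

View pics/f.png

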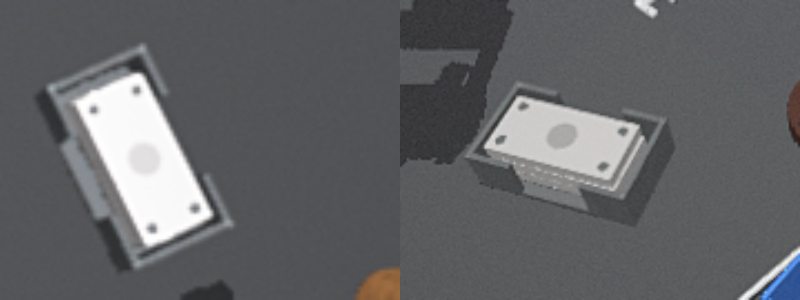

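The plate lies flat and squarely on the pile inside the tray, the robot is clear, and the spool and flange are where they were.

```bash
python3 -c "
from h import *
print(order.close_job())"
```

```text
the job is handed in; nothing more can be done
None
```

I ejected the cover plate, pulled it out, laid it on the bench, re-gripped it by the middle and set it squarely on the tray pile. The last pictures showed the spool and flange unmoved, and I handed the job in at about 23 s; no verdict was shown.

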